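Put the sanding sleeves back on the rack in order of size

ROBOT

A 7-joint arm with a two-finger parallel gripper is mounted at the origin on the work surface. World frame = base frame: x ahead of the robot, y to its left, z up, the work surface at z = 0. Lengths are in mm, angles in degrees, forces in N, time in s.
With the tool pointing down it reaches from about 425 to 950 mm from the base axis. Payload 4.7 kg.
Tool frame: the origin (TCP) lies at the very end of the fingers, on their centre line; the grasp point (between the pads) lies 19 mm behind it; z points along the fingers, y is the direction in which the jaws open and shut (so a half turn about z gives the same grasp; the last joint's range is limited). The gripper opens to 87 mm and grips with 3 to 60 N. Pads are 19 mm wide; open, the fingers measure 117 mm over their backs; the gripper's body (75 mm by 190 mm) begins 51 mm behind the grasp point.
Start: joints at [71.454, 26.849, -2.785, 87.806, 1.381, 65.374, -4.715], TCP at [196.167, -645.885, 222.573] pointing down, gripper open.
Joint ranges: [-148.3, 148.3], [-19.14, 114.17], [-79.39, 73.82], [5.75, 140.21], [-59.74, 239.74], [12.07, 113.84], [-152.46, 152.46]. Speed limits (degrees/s): [147.25, 147.25, 180, 180, 180, 180, 180].

INTERFACE

Orientations are given as a 3x3 rotation matrix whose columns are the frame's x, y, z axes.
In Python, from rig import env, optics, workorder, search_frame, outline_of, place_of gives the robot as it stands.
- The arm moves only by the tool drive_tool, never from a script. Its argument "plan" is a list of rows, each an object of numbers: "tx", "ty", "tz": the shift along the world's x, y, z in cm; "yaw": the turn about the world's z in degrees; "fingers": the opening, from 0 (shut) to 1 (fully open). A call has 1 to 20 rows; each row shifts and turns the commanded pose from where the row before left it; what a row does not reach is not made up. A row lasts 1/8 s, in which the tool goes at most 62.5 mm and 10.7 degrees, less where a joint would pass 70% of its speed; a pose out of reach is approached as far as the arm can. A call with a gripper value outside its range is refused whole. The fingers move at their own pace and stop on an object; "force" is the grip in N (left out, the last holds). Time passes only in rows, so rows that do not move let the fingers close. It gives the time, the measured TCP pose, the force and the opening at its end, in the units of the state.
- env.observe(): the state, without advancing time (a new reading comes with each control period).
- optics.capture(name): name is "side" or "top"; returns a dict with "image" (400x640x3 uint8, red, green, blue), "z_map" (400x640 float32, mm along the optical axis (not along the pixel's ray), 0 where there is no reading), "fx", "fy", "cx", "cy" (pixels), "dist" ([k1, k2, p1, p2, k3] as OpenCV has them; the pictures are not rectified), "R" (3x3) and "t" (3): a world point X has camera coordinates R X + t. Camera axes: x right, y down, z forward; pixel columns grow to the right and rows downward; lengths in mm; the calibration is good to about 2 mm. A picture is of the moment at which its call begins.
- workorder.sign_off(): hands the job in, once; it reports no verdict.
Trained networks look in a picture, given as the dict that the camera call returned (one of the last four; its "shot" number tells which), for a name from the list of things; names that differ only in an ending like _2 or _b are one class to them, and where a whole thing is asked for, a point or a joint stands for the part that bears it (a point fixed in the world has none). Each returns a list of dicts, best first, with "p" (0 to 1); they miss things now and then, are a little off and sometimes report something else, mostly with a low value. They report only what shows in the picture. A call takes as long as a camera call. They do not tell look-alikes from the thing itself.
- search_frame(picture, name): "bbox" ([centre column, centre row, width, height] in pixels, round what is visible of it).
- outline_of(picture, name): "pixels" (400x640 bool, what is visible of it) and "bbox" ([centre column, centre row, width, height] in pixels, round what is visible of it).
- place_of(picture, name): "at" ([column, row] in pixels: a listed point, or the origin of a listed thing).
The state is a dict: "time": time; "qpos": joint angles; "qvel": joint speeds; "joint_efforts": joint torques, N m; "ee_pos": TCP position; "orientation": TCP orientation; "force": force on the tool from outside, world axes, zero at the start; "wrist_torque": the same for the moment, N m; "gripper_width": finger opening in mm.
Only numpy, scipy, OpenCV 4.12 (cv2) and the standard library are available. Lean on these libraries where they do the work, as an engineer would, in place of code of your own. Each camera call takes 0.05 s, during which the arm holds its last target.

TASK

Put the four loose sanding sleeves back on the rack, one over each empty peg and standing upright on the board, so that the whole row of six runs in order of thickness from the thinnest sleeve at one end to the fattest at the other. The thinnest and the fattest are already on their end pegs: leave those two where they are.

Things in the scene. Friction and masses are not known exactly. Their poses are not given: they have to be found in the camera images.
- sleeve_30_mid (a point): Loose sanding sleeve 30 mm in outside diameter: a stiff upright tube, red-brown, open right through, 75 mm tall, wall 3 mm (bore 24 mm). It starts standing on end on the bench. The point is its centre, half-way up (37.5 mm above its underside); z along the tube's axis, the other axes of no meaning.
- sleeve_40_mid (a point): Loose sanding sleeve 40 mm in outside diameter: a stiff upright tube, red-brown, open right through, 75 mm tall, wall 3 mm (bore 34 mm). It starts standing on end on the bench. The point is its centre, half-way up (37.5 mm above its underside); z along the tube's axis, the other axes of no meaning.
- sleeve_50_mid (a point): Loose sanding sleeve 50 mm in outside diameter: a stiff upright tube, red-brown, open right through, 75 mm tall, wall 3 mm (bore 44 mm). It starts standing on end on the bench. The point is its centre, half-way up (37.5 mm above its underside); z along the tube's axis, the other axes of no meaning.
- sleeve_60_mid (a point): Loose sanding sleeve 60 mm in outside diameter: a stiff upright tube, red-brown, open right through, 75 mm tall, wall 3 mm (bore 54 mm). It starts standing on end on the bench. The point is its centre, half-way up (37.5 mm above its underside); z along the tube's axis, the other axes of no meaning.
- sleeve_20_mid (a point): The thinnest sleeve, of the same make and 75 mm tall, 20 mm in diameter: already standing over the peg at one end of the rack; which end varies. It stays there. The point is its centre, half-way up; z along the tube.
- sleeve_70_mid (a point): The fattest sleeve, of the same make and 75 mm tall, 70 mm in diameter: already standing over the peg at the other end of the rack. It stays there. The point is its centre, half-way up; z along the tube.
- peg_a: One of four empty pegs, an upright pale dowel 10 mm thick, 40 mm high; origin at its foot, on the board's upper face, 18 mm above the bench; z up, y or -y along the row. The rack is a fixed brown board 480 x 70 x 18 mm with six pegs in a straight line, 78 mm apart; the end pegs hold the thinnest and the fattest sleeve. Which letter is where in the row varies.
- peg_b: One of four empty pegs, an upright pale dowel 10 mm thick, 40 mm high; origin at its foot, on the board's upper face, 18 mm above the bench; z up, y or -y along the row. The rack is a fixed brown board 480 x 70 x 18 mm with six pegs in a straight line, 78 mm apart; the end pegs hold the thinnest and the fattest sleeve. Which letter is where in the row varies.
- peg_c: One of four empty pegs, an upright pale dowel 10 mm thick, 40 mm high; origin at its foot, on the board's upper face, 18 mm above the bench; z up, y or -y along the row. The rack is a fixed brown board 480 x 70 x 18 mm with six pegs in a straight line, 78 mm apart; the end pegs hold the thinnest and the fattest sleeve. Which letter is where in the row varies.
- peg_d: One of four empty pegs, an upright pale dowel 10 mm thick, 40 mm high; origin at its foot, on the board's upper face, 18 mm above the bench; z up, y or -y along the row. The rack is a fixed brown board 480 x 70 x 18 mm with six pegs in a straight line, 78 mm apart; the end pegs hold the thinnest and the fattest sleeve. Which letter is where in the row varies.
There are look-alikes about, which are no part of the job. What is shaped like the part that bears sleeve_30_mid but purple is not meant.

How it is judged:
By the outcome, as a careful person would: the job done as asked, in the order asked, and still so for the second after the job is handed in, with the robot touching nothing.
It also fails if it takes over 93 s, if anything falls off the work surface, if the arm or the gripper's body presses on something with over 40 N, if the wrist force passes 120 N, or if a joint passes its speed limit or range.

## Working session

There is one attempt and no reset: what is moved stays moved. The work goes in short steps, Python scripts to look and compute and a tool call to move; the robot and the scene stay as the last step left them, time stands still between calls to the robot, and variables do not carry over. Pictures are saved under pics/ and viewed, and the job is handed in when it is done.

Besides the shell and the picture viewer there is one more tool, called after ">>>" by a JSON object that holds its "method" and its "body", one argument or row to a line. drive_tool: Moves the arm, as the interface text tells. Its arguments: {"type":"object","properties":{"plan":{"type":"array","items":{"type":"object","properties":{"tx":{"type":"number"},"ty":{"type":"number"},"tz":{"type":"number"},"yaw":{"type":"number"},"fingers":{"type":"number"}}}},"force":{"type":"number"}},"required":["plan"]}

```bash
ls; mkdir -p pics
cat > h.py <<'E'
import numpy as np, cv2
from rig import env, optics, workorder, search_frame, outline_of, place_of
def cap(n,f=None):
    p=optics.capture(n)
    if f: cv2.imwrite('pics/'+f+'.png',cv2.cvtColor(p['image'],cv2.COLOR_RGB2BGR))
    return p
def K(p): return np.array([[p['fx'],0,p['cx']],[0,p['fy'],p['cy']],[0,0,1.]])
def cloud(p,mask=None):
    z=p['z_map']; m=z>0
    if mask is not None: m&=mask
    v,u=np.nonzero(m)
    n=cv2.undistortPoints(np.c_[u,v].astype(np.float64).reshape(-1,1,2),K(p),np.array(p['dist'],float)).reshape(-1,2)
    zz=z[v,u][:,None].astype(float)
    X=(np.c_[n*zz,zz]-p['t'])@np.array(p['R'])
    return X,u,v
def onplane(p,uv,h):
    n=cv2.undistortPoints(np.array(uv,float).reshape(-1,1,2),K(p),np.array(p['dist'],float)).reshape(-1,2)
    R=np.array(p['R']);c=-R.T@np.array(p['t']);d=np.c_[n,np.ones(len(n))]@R
    return c+d*((h-c[2])/d[:,2])[:,None]
def proj(p,X):
    R=np.array(p['R']);return cv2.projectPoints(np.array(X,float).reshape(-1,3),cv2.Rodrigues(R)[0],np.array(p['t'],float),K(p),np.array(p['dist'],float))[0].reshape(-1,2)
E
python3 - <<'E'
from h import *
print(env.observe())
for n in('side','top'):
    p=cap(n,n+'0'); print(n,p['R'],p['t'],p['fx'],p['shot'])
    for nm in['sleeve_30_mid','sleeve_40_mid','sleeve_50_mid','sleeve_60_mid','sleeve_20_mid','sleeve_70_mid','peg_a']:
        print(nm,[(np.round(d['at']).tolist(),round(d['p'],2)) for d in place_of(p,nm)])
E
```

```text
pics
{'time': 0.0, 'qpos': array([71.45290039, 26.89740593, -2.78344371, 87.87421412,  1.38254208,
       65.37426892, -4.71638457]), 'qvel': array([-0.14437417, -0.02094692,  0.08387405, -0.00345745, -0.00815583,
       -0.03822465, -0.05314422]), 'joint_efforts': array([ 6.40375274e-04, -5.07983494e+01, -8.06339085e-02, -2.36158615e+01,
       -6.14742399e-02,  3.76878516e-02,  1.57633217e-04]), 'ee_pos': array([ 195.94366223, -645.30638227,  221.49459374]), 'orientation': array([[ 9.56853686e-01,  2.90569398e-01, -6.69887737e-04],
       [ 2.90570151e-01, -9.56851919e-01,  1.84164143e-03],
       [-1.05858725e-04, -1.95683078e-03, -9.99998080e-01]]), 'force': array([0.64311923, 0.52555952, 0.62898181]), 'wrist_torque': array([-0.02926841, -0.00056783,  0.01883925]), 'gripper_width': 87.19944794135603}
side [[ 0.87216602 -0.48920893  0.001029  ]
 [-0.36713941 -0.65592663 -0.65952173]
 [ 0.32331887  0.57483465 -0.7516848 ]] [-466.25692028  239.71504646  900.54554124] 457.8878638576029 1
sleeve_30_mid [([362.0, 336.0], 0.77), ([351.0, 377.0], 0.67)]
sleeve_40_mid [([252.0, 174.0], 0.
[... 229 characters left out ...]
1)]
peg_a [([390.0, 216.0], 0.54), ([356.0, 169.0], 0.47), ([401.0, 242.0], 0.47), ([373.0, 194.0], 0.4)]
top [[-0.0233524  -0.99954942  0.01885777]
 [-0.99793344  0.02217687 -0.06030788]
 [ 0.0598625  -0.02022713 -0.99800168]] [ -27.4205598   526.10422589 1128.10874052] 459.55344922331284 2
sleeve_30_mid [([452.0, 254.0], 0.74), ([426.0, 227.0], 0.56)]
sleeve_40_mid [([231.0, 233.0], 0.65), ([280.0, 209.0], 0.36)]
sleeve_50_mid [([374.0, 205.0], 0.79)]
sleeve_60_mid [([280.0, 208.0], 0.48)]
sleeve_20_mid [([396.0, 154.0], 0.54)]
sleeve_70_mid [([242.0, 130.0], 0.81), ([426.0, 229.0], 0.59)]
peg_a [([333.0, 147.0], 0.6), ([272.0, 140.0], 0.44), ([305.0, 144.0], 0.43), ([365.0, 149.0], 0.42)]
```

View pics/top0.png

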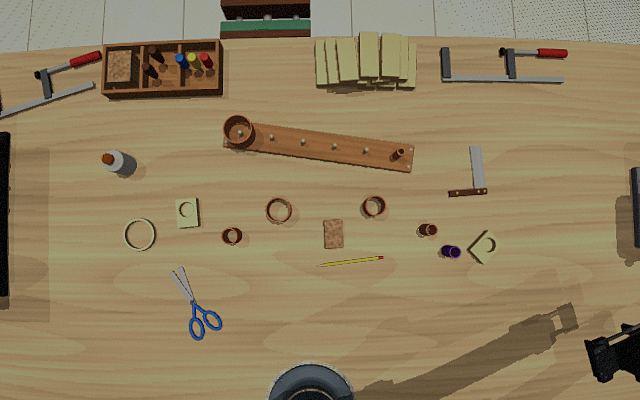

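View pics/side0.png

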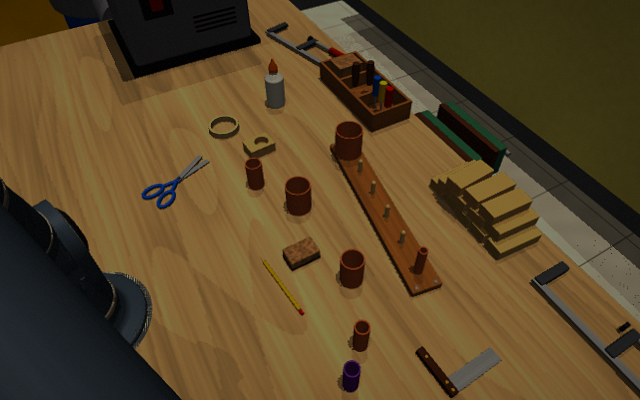

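Candidates for sleeve_30: top (428,229) is red-brown and top (451,252) is purple, so the red-brown one is meant. The others are 40 at (231,236), 60 at (279,209) and 50 at (374,206). The fat end of the rack is at the left (240,130), the thin end at the right (398,154).

Run:
```python
from h import *
from scipy.optimize import least_squares
p=cap('top'); q=cap('side')
im=cv2.cvtColor(p['image'],cv2.COLOR_RGB2BGR)
cv2.imwrite('pics/crop30.png',cv2.resize(im[205:275,395:510],None,fx=5,fy=5))
def circ(X,r):
    c0=X[:,:2].mean(0)
    f=least_squares(lambda c:np.hypot(X[:,0]-c[0],X[:,1]-c[1])-r,c0,loss='soft_l1',f_scale=1.)
    return f.x,np.sqrt(np.mean(f.fun**2))
for pic,nm in((p,'top'),(q,'side')):
    C,u,v=cloud(pic)
    print(nm,'bench z',np.median(C[(C[:,2]<12)&(abs(C[:,1])<300)&(C[:,0]>350)&(C[:,0]<700),2]))
    seeds={'30':(428,229,75),'p':(451,252,75),'40':(231,236,75),'50':(374,206,75),'60':(279,209,75),'70':(240,130,93),'20':(398,154,93)}
    for k,(a,b,h) in seeds.items():
        s=onplane(p,[[a,b]],h)[0]
        r=(15 if k=='p' else int(k)/2)
        d=np.hypot(C[:,0]-s[0],C[:,1]-s[1])
        m=(d<r+15)&(abs(C[:,2]-h)<6)
        m2=(d<r+15)&(C[:,2]>(30 if h<80 else 40))
        if m.sum()>5:
            c,e=circ(C[m],r-1.5)
            print(k,'n',m.sum(),'rim c',c.round(1),'rms',round(e,2),'ztop',np.percentile(C[m2,2],[50,98]).round(1),'dist',np.hypot(*c).round(0))
    for (a,b) in[(365,149),(333,147),(305,144),(272,140)]:
        s=onplane(p,[[a,b]],58)[0]
        d=np.hypot(C[:,0]-s[0],C[:,1]-s[1]); m=(d<20)&(C[:,2]>30)
        print('peg',s.round(1),m.sum(),C[m].mean(0).round(1) if m.any() else '',C[m,2].max().round(1) if m.any() else '')
    m=(C[:,2]>14)&(C[:,2]<22)&(C[:,0]>450)&(C[:,0]<800)&(abs(C[:,1])<320)
    print('board px',m.sum(),cv2.minAreaRect(C[m,:2].astype(np.float32)), np.median(C[m,2]))
    for nm2 in['sleeve_30_mid','sleeve_40_mid','sleeve_50_mid','sleeve_60_mid','peg_a']:
        print(nm2,[onplane(pic,[d['at']],18 if 'peg' in nm2 else 37.5)[0].round(0)[:2].tolist() for d in place_of(pic,nm2)])
```

```text
top bench z 0.35872290092329584
30 n 53 rim c [ 438.  -299.2] rms 1.09 ztop [62.  78.6] dist 530.0
p n 59 rim c [ 383.1 -354. ] rms 1.29 ztop [63.2 78. ] dist 522.0
40 n 75 rim c [434.5 181.5] rms 0.96 ztop [66.5 78.3] dist 471.0
50 n 87 rim c [ 499.6 -166.3] rms 1.33 ztop [70.8 78.6] dist 527.0
60 n 99 rim c [495.1  64.5] rms 0.91 ztop [73.  79.1] dist 499.0
70 n 147 rim c [685.3 156.6] rms 1.25 ztop [74.2 95.8] dist 703.0
20 n 33 rim c [ 624.7 -226.5] rms 1.37 ztop [77.1 94.9] dist 665.0
peg [ 636.4 -147.6   58. ] 21 [ 636.6 -151.    50.6] 60.3
peg [642.7 -70.1  58. ] 18 [648.5 -74.1  52.3] 60.0
peg [651.5  -2.5  58. ] 21 [661.3   1.6  50.7] 60.5
peg [663.   77.2  58. ] 20 [673.1  78.6  52.2] 61.5
board px 4397 ((624.5057373046875, 13.3992919921875), (348.759033203125, 611.3851318359375), 0.19815203547477722) 18.098212781789165
sleeve_30_mid [[374.0, -353.0], [446.0, -298.0]]
sleeve_40_mid [[435.0, 180.0]]
sleeve_50_mid [[502.0, -168.0]]
sleeve_60_mid [[497.0, 60.0]]
peg_a [[653.0, -71.0], [654.0, -4.0], [675.0, 90.0], [640.0, -155.0]]
side bench z 0.33711718845670546
30 n 117 rim 
[... 326 characters left out ...]
153 rim c [685.2 156.1] rms 1.52 ztop [71.1 93.9] dist 703.0
20 n 56 rim c [ 622.6 -227.8] rms 0.93 ztop [78.  93.6] dist 663.0
peg [ 636.4 -147.6   58. ] 46 [ 634.8 -153.    46. ] 60.7
peg [642.7 -70.1  58. ] 42 [647.1 -75.9  46. ] 58.7
peg [651.5  -2.5  58. ] 42 [659.4   0.8  45.8] 60.7
peg [663.   77.2  58. ] 38 [672.4  77.7  45.8] 57.3
board px 4205 ((625.6651611328125, 18.4420166015625), (347.69873046875, 601.9442749023438), 0.10183289647102356) 17.968989403288415
sleeve_30_mid [[434.0, -299.0], [383.0, -356.0], [698.0, 164.0]]
sleeve_40_mid [[431.0, 181.0]]
sleeve_50_mid [[500.0, -172.0]]
sleeve_60_mid [[490.0, 62.0]]
peg_a [[646.0, -76.0], [672.0, 79.0], [666.0, 6.0], [631.0, -147.0]]
```

View pics/crop30.png

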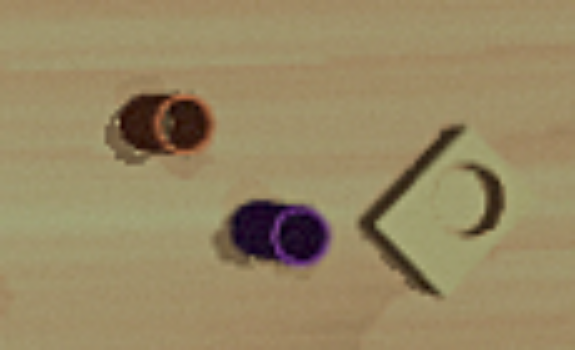

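The enlarged crop confirms it: the red-brown tube at (428,229) is sleeve_30 and the purple one is the decoy. Positions agree between both cameras to within 2 mm, and peg spacing comes out at about 78 mm. I'll move above sleeve_30 with the jaws across the row.

>>> {"method": "drive_tool", "body": {
  "plan": [
    {"tx": 2.02,"ty": 2.88,"yaw": 5.33,"fingers": 1},
    {"tx": 2.02,"ty": 2.88,"yaw": 5.33},
    {"tx": 2.02,"ty": 2.88,"yaw": 5.33},
    {"tx": 2.02,"ty": 2.88,"yaw": 5.33},
    {"tx": 2.02,"ty": 2.88,"yaw": 5.33},
    {"tx": 2.02,"ty": 2.88,"yaw": 5.33},
    {"tx": 2.02,"ty": 2.88,"yaw": 5.33},
    {"tx": 2.02,"ty": 2.88,"yaw": 5.33},
    {"tx": 2.02,"ty": 2.88,"yaw": 5.33},
    {"tx": 2.02,"ty": 2.88,"yaw": 5.33},
    {"tx": 2.02,"ty": 2.88,"yaw": 5.33},
    {"tx": 2.02,"ty": 2.88,"yaw": 5.33},
    {"tz": -3},
    {"tz": -3},
    {"tz": -3},
    {"tz": 0},
    {"tz": 0}
  ],
  "force": 20
}}

```text
invalid input
```

>>> {"method": "drive_tool", "body": {
  "plan": [
    {"tx": 2.02,"ty": 2.88,"tz": 0,"yaw": 5.33,"fingers": 1},
    {"tx": 2.02,"ty": 2.88,"tz": 0,"yaw": 5.33,"fingers": 1},
    {"tx": 2.02,"ty": 2.88,"tz": 0,"yaw": 5.33,"fingers": 1}
  ],
  "force": 20
}}

```text
time: 1.78
ee_pos: [257.4, -558.6, 222.6]
orientation: [[0.838, 0.545, 0.0], [0.545, -0.838, -0.0], [0.0, 0.0, -1.0]]
force: [-0.1, 0.2, 0.3]
gripper_width: 87.3
```

>>> {"method": "drive_tool", "body": {
  "plan": [
    {"tx": 2.01,"ty": 2.88,"tz": 0,"yaw": 5.33,"fingers": 1},
    {"tx": 2.01,"ty": 2.88,"tz": 0,"yaw": 5.33,"fingers": 1},
    {"tx": 2.01,"ty": 2.88,"tz": 0,"yaw": 5.33,"fingers": 1},
    {"tx": 2.01,"ty": 2.88,"tz": 0,"yaw": 5.33,"fingers": 1},
    {"tx": 2.01,"ty": 2.88,"tz": 0,"yaw": 5.33,"fingers": 1},
    {"tx": 2.01,"ty": 2.88,"tz": 0,"yaw": 5.33,"fingers": 1},
    {"tx": 2.01,"ty": 2.88,"tz": 0,"yaw": 5.33,"fingers": 1},
    {"tx": 2.01,"ty": 2.88,"tz": 0,"yaw": 5.33,"fingers": 1},
    {"tx": 2.01,"ty": 2.88,"tz": 0,"yaw": 5.33,"fingers": 1},
    {"tx": 0,"ty": 0,"tz": -3,"yaw": 0,"fingers": 1},
    {"tx": 0,"ty": 0,"tz": -3,"yaw": 0,"fingers": 1},
    {"tx": 0,"ty": 0,"tz": -3,"yaw": 0,"fingers": 1},
    {"tx": 0,"ty": 0,"tz": 0,"yaw": 0,"fingers": 1}
  ],
  "force": 20
}}

```text
time: 3.4
ee_pos: [436.8, -298.5, 130.6]
orientation: [[0.156, 0.988, -0.004], [0.988, -0.156, 0.003], [0.003, -0.004, -1.0]]
force: [-0.1, -0.3, 0.2]
gripper_width: 87.1
```

>>> {"method": "drive_tool", "body": {
  "plan": [
    {"tx": 0.1,"ty": -0.1,"tz": -3,"yaw": 0,"fingers": 1},
    {"tx": 0,"ty": 0,"tz": -3,"yaw": 0,"fingers": 1},
    {"tx": 0,"ty": 0,"tz": -2,"yaw": 0,"fingers": 1},
    {"tx": 0,"ty": 0,"tz": -1.2,"yaw": 0,"fingers": 1},
    {"tx": 0,"ty": 0,"tz": 0,"yaw": 0,"fingers": 0},
    {"tx": 0,"ty": 0,"tz": 0,"yaw": 0,"fingers": 0},
    {"tx": 0,"ty": 0,"tz": 0,"yaw": 0,"fingers": 0},
    {"tx": 0,"ty": 0,"tz": 0,"yaw": 0,"fingers": 0},
    {"tx": 0,"ty": 0,"tz": 0,"yaw": 0,"fingers": 0},
    {"tx": 0,"ty": 0,"tz": 0,"yaw": 0,"fingers": 0},
    {"tx": 0,"ty": 0,"tz": 0,"yaw": 0,"fingers": 0}
  ],
  "force": 20
}}

```text
time: 4.78
ee_pos: [438.7, -301.3, 40.5]
orientation: [[0.159, 0.987, 0.0], [0.987, -0.159, 0.0], [0.0, 0.0, -1.0]]
force: [-0.7, 0.8, -0.9]
gripper_width: 29.5
```

>>> {"method": "drive_tool", "body": {
  "plan": [
    {"tx": 0,"ty": 0,"tz": 2,"yaw": 0,"fingers": 0},
    {"tx": 0,"ty": 0,"tz": 3,"yaw": 0,"fingers": 0},
    {"tx": 0,"ty": 0,"tz": 3,"yaw": 0,"fingers": 0},
    {"tx": 2,"ty": 1.5,"tz": 1,"yaw": 0,"fingers": 0},
    {"tx": 2.5,"ty": 1.85,"tz": 0,"yaw": 0,"fingers": 0},
    {"tx": 2.5,"ty": 1.9,"tz": 0,"yaw": 0,"fingers": 0},
    {"tx": 2.5,"ty": 1.9,"tz": 0,"yaw": 0,"fingers": 0},
    {"tx": 2.5,"ty": 1.9,"tz": 0,"yaw": 0,"fingers": 0},
    {"tx": 2.5,"ty": 1.9,"tz": 0,"yaw": 0,"fingers": 0},
    {"tx": 2.5,"ty": 1.85,"tz": 0,"yaw": 0,"fingers": 0},
    {"tx": 2.7,"ty": 2,"tz": 0,"yaw": 0,"fingers": 0},
    {"tx": 0,"ty": 0,"tz": 0,"yaw": 0,"fingers": 0},
    {"tx": 0,"ty": 0,"tz": 0,"yaw": 0,"fingers": 0}
  ],
  "force": 20
}}

```text
time: 6.4
ee_pos: [634.9, -153.8, 130.1]
orientation: [[0.159, 0.987, -0.001], [0.987, -0.159, -0.0], [-0.001, -0.001, -1.0]]
force: [-0.1, -1.3, -0.6]
gripper_width: 29.6
```

```bash
cat > chk.py <<'E'
from h import *
from scipy.optimize import least_squares
import sys
# usage: held-sleeve check: name, diameter ; rim circle from colour-red points near TCP
f=sys.argv[1]; D=float(sys.argv[2])
s=env.observe(); t=s['ee_pos']; print('tcp',t.round(1),'w',round(s['gripper_width'],1))
q=cap('side',f); C,u,v=cloud(q)
rgb=q['image'][v,u].astype(int)
m=(np.hypot(C[:,0]-t[0],C[:,1]-t[1])<D/2+12)&(C[:,2]>t[2]-45)&(C[:,2]<t[2]-4)&(rgb[:,0]>1.5*rgb[:,1])
X=C[m]
if len(X)>10:
    g=least_squares(lambda c:np.hypot(X[:,0]-c[0],X[:,1]-c[1])-D/2,t[:2],loss='soft_l1')
    print('held body',len(X),g.x.round(1),'off',(g.x-t[:2]).round(1),'rms',np.sqrt(np.mean(g.fun**2)).round(2),'zmin',X[:,2].min().round(1))
im=cv2.imread('pics/'+f+'.png'); c=proj(q,[t])[0].astype(int); print('tcp px',c)
a,b=max(c[0]-90,0),max(c[1]-70,0)
cv2.imwrite('pics/'+f+'_c.png',cv2.resize(im[b:b+150,a:a+190],None,fx=4,fy=4))
E
python3 chk.py s1 30
```

```text
tcp [ 634.9 -153.8  130.1] w 29.6
held body 146 [ 634.6 -151.8] off [-0.3  2. ] rms 0.85 zmin 88.2
tcp px [408 210]
```

View pics/s1_c.png

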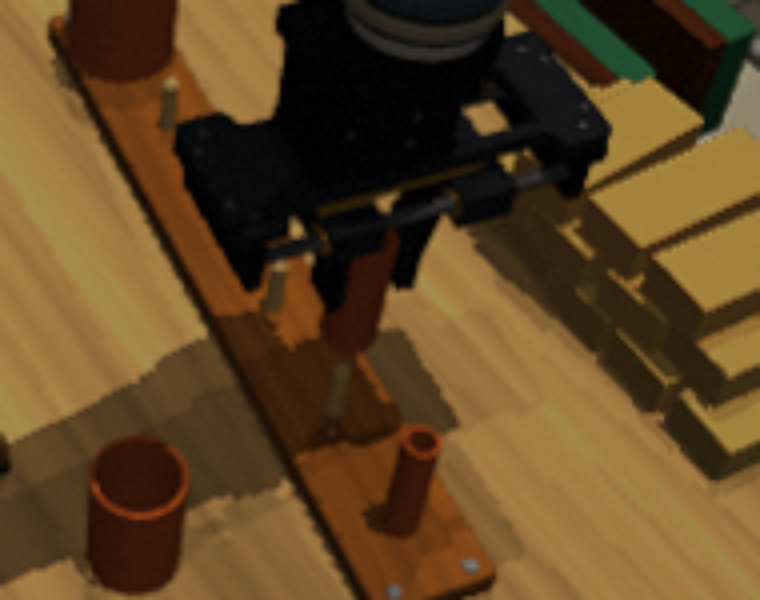

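Run:
```python
from h import *
p=cap('top');C,u,v=cloud(p)
m=(v<100)&(u>310)&(u<425)&(C[:,2]>10)&(C[:,2]<150)
print(np.percentile(C[m],[1,50,99],axis=0).round(0))
m=(v<100)&(u>95)&(u<225)&(C[:,2]>10)&(C[:,2]<150)
print(np.percentile(C[m],[1,50,99],axis=0).round(0))
```

```text
[[ 801. -286.   24.]
 [ 854. -154.   84.]
 [ 920.  -36.   94.]]
[[794. 208.  10.]
 [855. 371.  56.]
 [924. 509. 115.]]
```

>>> {"method": "drive_tool", "body": {
  "plan": [
    {"tx": 0.1,"ty": 0,"tz": -2,"yaw": 0,"fingers": 0},
    {"tx": 0,"ty": 0,"tz": -2,"yaw": 0,"fingers": 0},
    {"tx": 0,"ty": 0,"tz": -2,"yaw": 0,"fingers": 0},
    {"tx": 0,"ty": 0,"tz": -0.7,"yaw": 0,"fingers": 0},
    {"tx": 0,"ty": 0,"tz": -0.3,"yaw": 0,"fingers": 0},
    {"tx": 0,"ty": 0,"tz": 0,"yaw": 0,"fingers": 0},
    {"tx": 0,"ty": 0,"tz": 0,"yaw": 0,"fingers": 0}
  ],
  "force": 20
}}

```text
time: 7.38
ee_pos: [637.2, -153.3, 61.3]
orientation: [[0.159, 0.987, 0.001], [0.987, -0.159, -0.0], [-0.0, 0.001, -1.0]]
force: [0.5, -1.1, -0.8]
gripper_width: 29.4
```

>>> {"method": "drive_tool", "body": {
  "plan": [
    {"tx": 0,"ty": 0,"tz": -0.2,"yaw": 0,"fingers": 0},
    {"tx": 0,"ty": 0,"tz": 0,"yaw": 0,"fingers": 0},
    {"tx": 0,"ty": 0,"tz": 0,"yaw": 0,"fingers": 1},
    {"tx": 0,"ty": 0,"tz": 0,"yaw": 0,"fingers": 1},
    {"tx": 0,"ty": 0,"tz": 0,"yaw": 0,"fingers": 1},
    {"tx": 0,"ty": 0,"tz": 0,"yaw": 0,"fingers": 1},
    {"tx": 0,"ty": 0,"tz": 2,"yaw": 0,"fingers": 1},
    {"tx": 0,"ty": 0,"tz": 3,"yaw": 0,"fingers": 1},
    {"tx": 0,"ty": 0,"tz": 3,"yaw": 0,"fingers": 1},
    {"tx": 0,"ty": 0,"tz": 0,"yaw": 0,"fingers": 1}
  ],
  "force": 20
}}

```text
time: 8.62
ee_pos: [639.0, -153.4, 142.9]
orientation: [[0.159, 0.987, 0.007], [0.987, -0.159, -0.001], [-0.0, 0.007, -1.0]]
force: [-0.2, 0.5, 0.3]
gripper_width: 86.5
```

>>> {"method": "drive_tool", "body": {
  "plan": [
    {"tx": -2.8,"ty": -0.3,"tz": 0,"yaw": 0,"fingers": 1},
    {"tx": -2.8,"ty": -0.3,"tz": 0,"yaw": 0,"fingers": 1},
    {"tx": -2.8,"ty": -0.3,"tz": 0,"yaw": 0,"fingers": 1},
    {"tx": -2.8,"ty": -0.3,"tz": 0,"yaw": 0,"fingers": 1},
    {"tx": -2.6,"ty": -0.2,"tz": 0,"yaw": 0,"fingers": 1},
    {"tx": 0,"ty": 0,"tz": 0,"yaw": 0,"fingers": 1},
    {"tx": 0,"ty": 0,"tz": 0,"yaw": 0,"fingers": 1}
  ],
  "force": 20
}}

```text
time: 9.5
ee_pos: [499.6, -167.2, 138.8]
orientation: [[0.159, 0.987, 0.001], [0.987, -0.159, 0.0], [0.0, 0.001, -1.0]]
force: [0.5, -0.2, 0.1]
gripper_width: 87.0
```

```bash
python3 chk.py s2 30
python3 - <<'E'
from h import *
p=cap('top','t2')
im=cv2.imread('pics/t2.png');cv2.imwrite('pics/t2_c.png',cv2.resize(im[100:280,210:430],None,fx=3.5,fy=3.3))
E
```

```text
tcp [ 499.6 -167.2  138.8] w 87.0
tcp px [354 239]
```

View pics/s2.png

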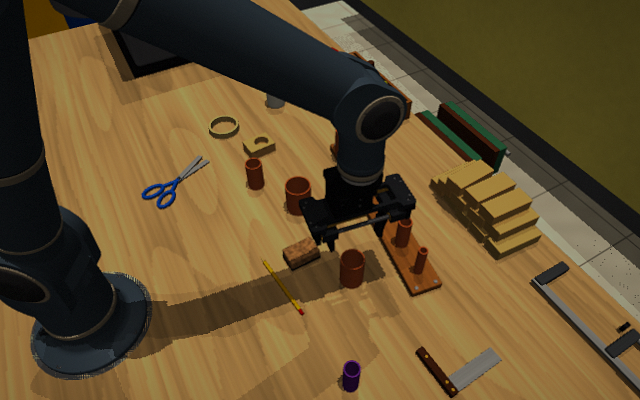

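Sleeve 30 stands upright on its peg at side px (403,232), next to the 20 at (422,260). The gripper is above sleeve 50 at (352,268). Next I descend and grip.

>>> {"method": "drive_tool", "body": {
  "plan": [
    {"tx": 0,"ty": 0,"tz": -3,"yaw": 0,"fingers": 1},
    {"tx": 0,"ty": 0,"tz": -3,"yaw": 0,"fingers": 1},
    {"tx": 0,"ty": 0,"tz": -2.5,"yaw": 0,"fingers": 1},
    {"tx": 0,"ty": 0,"tz": -1.4,"yaw": 0,"fingers": 1},
    {"tx": 0,"ty": 0,"tz": 0,"yaw": 0,"fingers": 1},
    {"tx": 0,"ty": 0,"tz": 0,"yaw": 0,"fingers": 0},
    {"tx": 0,"ty": 0,"tz": 0,"yaw": 0,"fingers": 0},
    {"tx": 0,"ty": 0,"tz": 0,"yaw": 0,"fingers": 0},
    {"tx": 0,"ty": 0,"tz": 0,"yaw": 0,"fingers": 0},
    {"tx": 0,"ty": 0,"tz": 0,"yaw": 0,"fingers": 0},
    {"tx": 0,"ty": 0,"tz": 0,"yaw": 0,"fingers": 0}
  ],
  "force": 20
}}

```text
time: 10.98
ee_pos: [498.8, -167.4, 39.8]
orientation: [[0.159, 0.987, 0.0], [0.987, -0.159, -0.0], [-0.0, 0.0, -1.0]]
force: [-0.3, -0.2, 2.6]
gripper_width: 49.8
```

>>> {"method": "drive_tool", "body": {
  "plan": [
    {"tx": 0,"ty": 0,"tz": 2,"yaw": 0,"fingers": 0},
    {"tx": 0,"ty": 0,"tz": 3,"yaw": 0,"fingers": 0},
    {"tx": 0,"ty": 0,"tz": 3,"yaw": 0,"fingers": 0},
    {"tx": 1.6,"ty": 1.7,"tz": 1,"yaw": 0,"fingers": 0},
    {"tx": 2.3,"ty": 2.4,"tz": 0,"yaw": 0,"fingers": 0},
    {"tx": 2.5,"ty": 2.6,"tz": 0,"yaw": 0,"fingers": 0},
    {"tx": 2.5,"ty": 2.6,"tz": 0,"yaw": 0,"fingers": 0},
    {"tx": 2.5,"ty": 2.6,"tz": 0,"yaw": 0,"fingers": 0},
    {"tx": 2.5,"ty": 2.7,"tz": 0,"yaw": 0,"fingers": 0},
    {"tx": 2.3,"ty": 2.4,"tz": 0,"yaw": 0,"fingers": 0},
    {"tx": 0,"ty": 0,"tz": 0,"yaw": 0,"fingers": 0},
    {"tx": 0,"ty": 0,"tz": 0,"yaw": 0,"fingers": 0},
    {"tx": 0,"ty": 0,"tz": 0,"yaw": 0,"fingers": 0}
  ],
  "force": 20
}}

```text
time: 12.6
ee_pos: [660.0, 1.6, 129.1]
orientation: [[0.16, 0.987, -0.001], [0.987, -0.16, -0.001], [-0.001, -0.001, -1.0]]
force: [0.4, -0.7, -0.0]
gripper_width: 49.9
```

```bash
python3 chk.py s3 50
```

```text
tcp [660.    1.6 129.1] w 49.9
held body 230 [659.8   2.3] off [-0.2  0.7] rms 1.11 zmin 88.1
tcp px [376 160]
```

View pics/s3_c.png

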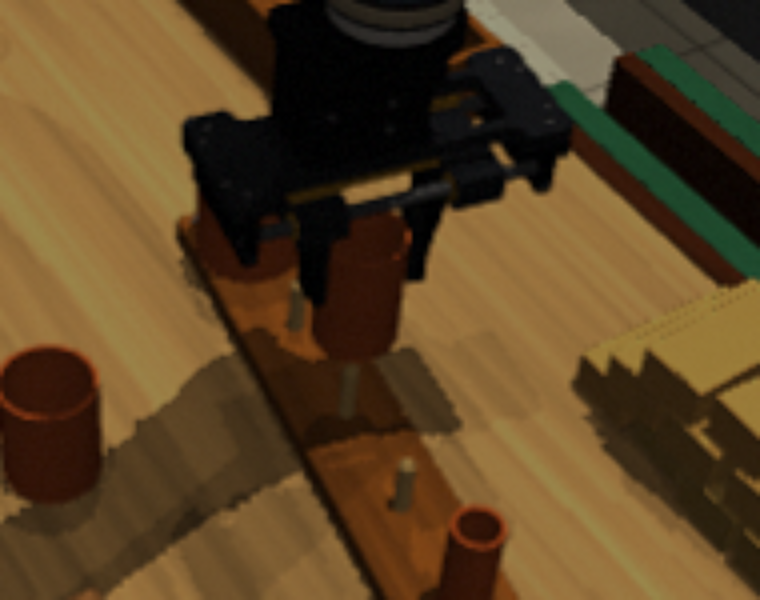

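>>> {"method": "drive_tool", "body": {
  "plan": [
    {"tx": 0.1,"ty": 0,"tz": -2,"yaw": 0,"fingers": 0},
    {"tx": 0,"ty": 0,"tz": -2,"yaw": 0,"fingers": 0},
    {"tx": 0,"ty": 0,"tz": -2,"yaw": 0,"fingers": 0},
    {"tx": 0,"ty": 0,"tz": -0.7,"yaw": 0,"fingers": 0},
    {"tx": 0,"ty": 0,"tz": -0.4,"yaw": 0,"fingers": 0},
    {"tx": 0,"ty": 0,"tz": 0,"yaw": 0,"fingers": 0},
    {"tx": 0,"ty": 0,"tz": 0,"yaw": 0,"fingers": 0}
  ],
  "force": 20
}}

```text
time: 13.52
ee_pos: [662.2, 2.8, 59.2]
orientation: [[0.159, 0.987, 0.001], [0.987, -0.159, 0.0], [0.0, 0.001, -1.0]]
force: [0.3, 0.4, -0.3]
gripper_width: 49.9
```

>>> {"method": "drive_tool", "body": {
  "plan": [
    {"tx": 0,"ty": 0,"tz": -0.1,"yaw": 0,"fingers": 0},
    {"tx": 0,"ty": 0,"tz": 0,"yaw": 0,"fingers": 0},
    {"tx": 0,"ty": 0,"tz": 0,"yaw": 0,"fingers": 1},
    {"tx": 0,"ty": 0,"tz": 0,"yaw": 0,"fingers": 1},
    {"tx": 0,"ty": 0,"tz": 0,"yaw": 0,"fingers": 1},
    {"tx": 0,"ty": 0,"tz": 0,"yaw": 0,"fingers": 1},
    {"tx": 0,"ty": 0,"tz": 2,"yaw": 0,"fingers": 1},
    {"tx": 0,"ty": 0,"tz": 3,"yaw": 0,"fingers": 1},
    {"tx": 0,"ty": 0,"tz": 3,"yaw": 0,"fingers": 1},
    {"tx": -2,"ty": 0.7,"tz": 0,"yaw": 0,"fingers": 1},
    {"tx": -3,"ty": 1.1,"tz": 0,"yaw": 0,"fingers": 1},
    {"tx": -3,"ty": 1.1,"tz": 0,"yaw": 0,"fingers": 1},
    {"tx": -3,"ty": 1.1,"tz": 0,"yaw": 0,"fingers": 1},
    {"tx": -3,"ty": 1.1,"tz": 0,"yaw": 0,"fingers": 1},
    {"tx": -2.7,"ty": 1.1,"tz": 0,"yaw": 0,"fingers": 1},
    {"tx": 0,"ty": 0,"tz": 0,"yaw": 0,"fingers": 1},
    {"tx": 0,"ty": 0,"tz": 0,"yaw": 0,"fingers": 1}
  ],
  "force": 20
}}

```text
time: 15.65
ee_pos: [496.0, 64.5, 138.7]
orientation: [[0.16, 0.987, 0.003], [0.987, -0.16, 0.0], [0.0, 0.003, -1.0]]
force: [0.8, -0.0, 0.5]
gripper_width: 87.3
```

```bash
python3 chk.py s4 60
```

```text
tcp [496.   64.5 138.7] w 87.3
tcp px [297 165]
```

View pics/s4.png

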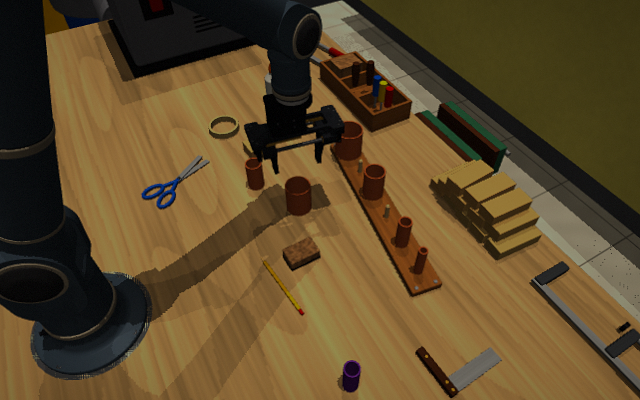

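Sleeve 50 stands on its peg at px (374,182), with empty pegs on both sides. Next is sleeve 60, directly below at (298,196).

>>> {"method": "drive_tool", "body": {
  "plan": [
    {"tx": -0.1,"ty": 0,"tz": -3,"yaw": 0,"fingers": 1},
    {"tx": 0,"ty": 0,"tz": -3,"yaw": 0,"fingers": 1},
    {"tx": 0,"ty": 0,"tz": -2.5,"yaw": 0,"fingers": 1},
    {"tx": 0,"ty": 0,"tz": -1.4,"yaw": 0,"fingers": 1},
    {"tx": 0,"ty": 0,"tz": 0,"yaw": 0,"fingers": 1},
    {"tx": 0,"ty": 0,"tz": 0,"yaw": 0,"fingers": 0},
    {"tx": 0,"ty": 0,"tz": 0,"yaw": 0,"fingers": 0},
    {"tx": 0,"ty": 0,"tz": 0,"yaw": 0,"fingers": 0},
    {"tx": 0,"ty": 0,"tz": 0,"yaw": 0,"fingers": 0},
    {"tx": 0,"ty": 0,"tz": 0,"yaw": 0,"fingers": 0}
  ],
  "force": 20
}}

```text
time: 16.95
ee_pos: [494.0, 64.7, 39.0]
orientation: [[0.159, 0.987, 0.001], [0.987, -0.159, -0.0], [0.0, 0.001, -1.0]]
force: [-1.3, -0.5, 4.2]
gripper_width: 58.4
```

>>> {"method": "drive_tool", "body": {
  "plan": [
    {"tx": 0,"ty": 0,"tz": 2,"yaw": 0,"fingers": 0},
    {"tx": 0,"ty": 0,"tz": 3,"yaw": 0,"fingers": 0},
    {"tx": 0,"ty": 0,"tz": 3,"yaw": 0,"fingers": 0},
    {"tx": 0,"ty": 0,"tz": 3,"yaw": 0,"fingers": 0},
    {"tx": 1.9,"ty": 0.1,"tz": 0,"yaw": 0,"fingers": 0},
    {"tx": 2.7,"ty": 0.2,"tz": 0,"yaw": 0,"fingers": 0},
    {"tx": 2.8,"ty": 0.2,"tz": 0,"yaw": 0,"fingers": 0},
    {"tx": 2.8,"ty": 0.2,"tz": 0,"yaw": 0,"fingers": 0},
    {"tx": 2.8,"ty": 0.2,"tz": 0,"yaw": 0,"fingers": 0},
    {"tx": 2.8,"ty": 0.2,"tz": 0,"yaw": 0,"fingers": 0},
    {"tx": 2.1,"ty": 0.2,"tz": 0,"yaw": 0,"fingers": 0},
    {"tx": 0,"ty": 0,"tz": 0,"yaw": 0,"fingers": 0},
    {"tx": 0,"ty": 0,"tz": 0,"yaw": 0,"fingers": 0},
    {"tx": 0,"ty": 0,"tz": 0,"yaw": 0,"fingers": 0}
  ],
  "force": 20
}}

```text
time: 18.7
ee_pos: [671.8, 77.7, 148.6]
orientation: [[0.159, 0.987, -0.001], [0.987, -0.159, -0.0], [-0.0, -0.001, -1.0]]
force: [0.2, 0.2, -1.3]
gripper_width: 58.8
```

```bash
python3 chk.py s5 60
```

```text
tcp [671.8  77.7 148.6] w 58.8
held body 282 [671.4  78.8] off [-0.4  1.1] rms 1.37 zmin 108.8
tcp px [362 132]
```

View pics/s5_c.png

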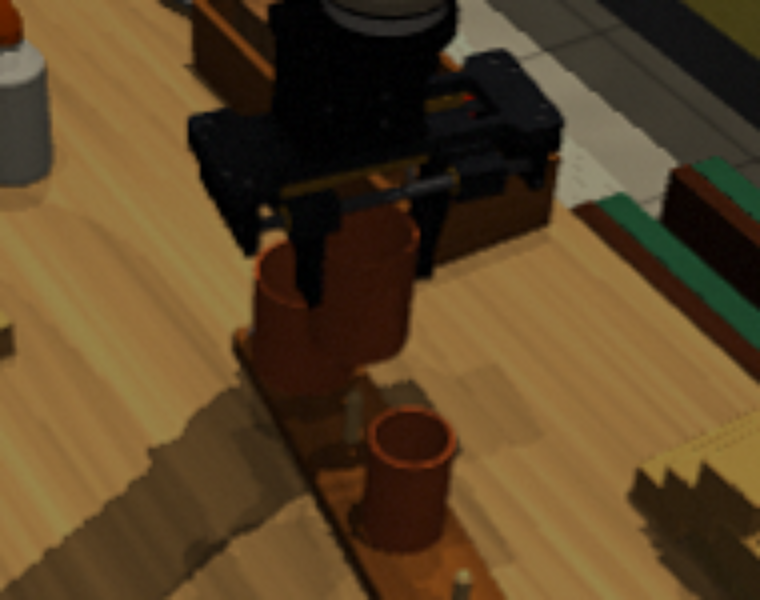

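>>> {"method": "drive_tool", "body": {
  "plan": [
    {"tx": 0.1,"ty": 0,"tz": -2,"yaw": 0,"fingers": 0},
    {"tx": 0,"ty": 0,"tz": -2,"yaw": 0,"fingers": 0},
    {"tx": 0,"ty": 0,"tz": -2,"yaw": 0,"fingers": 0},
    {"tx": 0,"ty": 0,"tz": -2,"yaw": 0,"fingers": 0},
    {"tx": 0,"ty": 0,"tz": -0.7,"yaw": 0,"fingers": 0},
    {"tx": 0,"ty": 0,"tz": -0.4,"yaw": 0,"fingers": 0},
    {"tx": 0,"ty": 0,"tz": 0,"yaw": 0,"fingers": 0},
    {"tx": 0,"ty": 0,"tz": 0,"yaw": 0,"fingers": 0}
  ],
  "force": 20
}}

```text
time: 19.75
ee_pos: [674.2, 77.8, 58.3]
orientation: [[0.159, 0.987, 0.002], [0.987, -0.159, 0.0], [0.0, 0.001, -1.0]]
force: [1.0, 0.6, -0.5]
gripper_width: 58.8
```

>>> {"method": "drive_tool", "body": {
  "plan": [
    {"tx": 0,"ty": 0,"tz": -0.1,"yaw": 0,"fingers": 0},
    {"tx": 0,"ty": 0,"tz": 0,"yaw": 0,"fingers": 0},
    {"tx": 0,"ty": 0,"tz": 0,"yaw": 0,"fingers": 1},
    {"tx": 0,"ty": 0,"tz": 0,"yaw": 0,"fingers": 1},
    {"tx": 0,"ty": 0,"tz": 0,"yaw": 0,"fingers": 1},
    {"tx": 0,"ty": 0,"tz": 0,"yaw": 0,"fingers": 1},
    {"tx": 0,"ty": 0,"tz": 2,"yaw": 0,"fingers": 1},
    {"tx": 0,"ty": 0,"tz": 3,"yaw": 0,"fingers": 1},
    {"tx": 0,"ty": 0,"tz": 3,"yaw": 0,"fingers": 1},
    {"tx": -3,"ty": 1.3,"tz": 0,"yaw": 0,"fingers": 1},
    {"tx": -3,"ty": 1.3,"tz": 0,"yaw": 0,"fingers": 1},
    {"tx": -3,"ty": 1.3,"tz": 0,"yaw": 0,"fingers": 1},
    {"tx": -3,"ty": 1.3,"tz": 0,"yaw": 0,"fingers": 1},
    {"tx": -3,"ty": 1.3,"tz": 0,"yaw": 0,"fingers": 1},
    {"tx": -3,"ty": 1.3,"tz": 0,"yaw": 0,"fingers": 1},
    {"tx": -3,"ty": 1.3,"tz": 0,"yaw": 0,"fingers": 1},
    {"tx": -3,"ty": 1.2,"tz": 0,"yaw": 0,"fingers": 1},
    {"tx": 0,"ty": 0,"tz": 0,"yaw": 0,"fingers": 1},
    {"tx": 0,"ty": 0,"tz": 0,"yaw": 0,"fingers": 1}
  ],
  "force": 20
}}

```text
time: 22.12
ee_pos: [434.9, 180.8, 137.6]
orientation: [[0.159, 0.987, 0.003], [0.987, -0.159, 0.0], [0.001, 0.002, -1.0]]
force: [0.6, 0.7, 0.1]
gripper_width: 86.9
```

```bash
python3 chk.py s6 40
```

```text
tcp [434.9 180.8 137.6] w 86.9
tcp px [250 143]
```

View pics/s6.png

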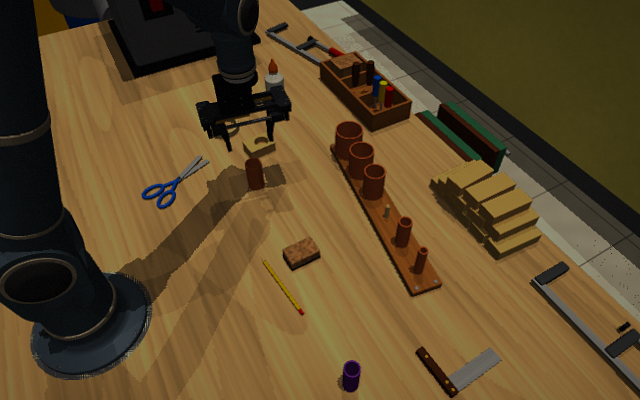

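Sleeve 60 stands on its peg at px (361,160). The last loose one, sleeve 40 at (255,173), is directly below the gripper. One empty peg remains at (387,213).

>>> {"method": "drive_tool", "body": {
  "plan": [
    {"tx": 0,"ty": 0,"tz": -3,"yaw": 0,"fingers": 1},
    {"tx": 0,"ty": 0,"tz": -3,"yaw": 0,"fingers": 1},
    {"tx": 0,"ty": 0,"tz": -2.5,"yaw": 0,"fingers": 1},
    {"tx": 0,"ty": 0,"tz": -1.2,"yaw": 0,"fingers": 1},
    {"tx": 0,"ty": 0,"tz": 0,"yaw": 0,"fingers": 1},
    {"tx": 0,"ty": 0,"tz": 0,"yaw": 0,"fingers": 0},
    {"tx": 0,"ty": 0,"tz": 0,"yaw": 0,"fingers": 0},
    {"tx": 0,"ty": 0,"tz": 0,"yaw": 0,"fingers": 0},
    {"tx": 0,"ty": 0,"tz": 0,"yaw": 0,"fingers": 0},
    {"tx": 0,"ty": 0,"tz": 0,"yaw": 0,"fingers": 0},
    {"tx": 0,"ty": 0,"tz": 0,"yaw": 0,"fingers": 0},
    {"tx": 0,"ty": 0,"tz": 0,"yaw": 0,"fingers": 0}
  ],
  "force": 20
}}

```text
time: 23.68
ee_pos: [433.7, 180.7, 39.6]
orientation: [[0.159, 0.987, 0.0], [0.987, -0.159, 0.0], [0.0, 0.0, -1.0]]
force: [0.6, 0.0, 0.5]
gripper_width: 39.3
```

>>> {"method": "drive_tool", "body": {
  "plan": [
    {"tx": 0,"ty": 0,"tz": 2,"yaw": 0,"fingers": 0},
    {"tx": 0,"ty": 0,"tz": 3,"yaw": 0,"fingers": 0},
    {"tx": 0,"ty": 0,"tz": 3,"yaw": 0,"fingers": 0},
    {"tx": 0,"ty": 0,"tz": 3,"yaw": 0,"fingers": 0},
    {"tx": 1.2,"ty": -1.8,"tz": 0,"yaw": 0,"fingers": 0},
    {"tx": 2,"ty": -2.6,"tz": 0,"yaw": 0,"fingers": 0},
    {"tx": 2,"ty": -2.6,"tz": 0,"yaw": 0,"fingers": 0},
    {"tx": 2,"ty": -2.6,"tz": 0,"yaw": 0,"fingers": 0},
    {"tx": 2,"ty": -2.6,"tz": 0,"yaw": 0,"fingers": 0},
    {"tx": 2,"ty": -2.6,"tz": 0,"yaw": 0,"fingers": 0},
    {"tx": 2.5,"ty": -2.6,"tz": 0,"yaw": 0,"fingers": 0},
    {"tx": 2.5,"ty": -2.7,"tz": 0,"yaw": 0,"fingers": 0},
    {"tx": 2.6,"ty": -2.7,"tz": 0,"yaw": 0,"fingers": 0},
    {"tx": 2.6,"ty": -2.7,"tz": 0,"yaw": 0,"fingers": 0},
    {"tx": 0,"ty": 0,"tz": 0,"yaw": 0,"fingers": 0},
    {"tx": 0,"ty": 0,"tz": 0,"yaw": 0,"fingers": 0},
    {"tx": 0,"ty": 0,"tz": 0,"yaw": 0,"fingers": 0}
  ],
  "force": 20
}}

```text
time: 25.8
ee_pos: [647.0, -72.8, 149.6]
orientation: [[0.157, 0.988, -0.0], [0.988, -0.157, 0.001], [0.0, -0.001, -1.0]]
force: [-0.9, -1.5, -0.2]
gripper_width: 39.6
```

```bash
python3 chk.py s7 40
```

```text
tcp [647.  -72.8 149.6] w 39.6
held body 183 [647.1 -71.5] off [0.2 1.2] rms 1.05 zmin 109.9
tcp px [391 176]
```

View pics/s7_c.png

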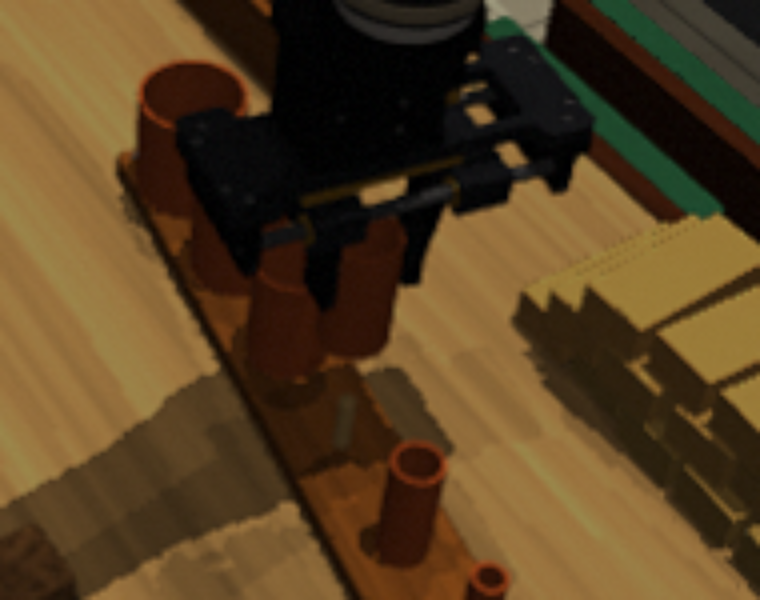

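Held centre is (647.1,-71.5) and the peg is at (648.5,-75), so I shift -3 mm in y and lower.

>>> {"method": "drive_tool", "body": {
  "plan": [
    {"tx": 0.1,"ty": -0.3,"tz": 0,"yaw": 0,"fingers": 0},
    {"tx": 0,"ty": 0,"tz": -2,"yaw": 0,"fingers": 0},
    {"tx": 0,"ty": 0,"tz": -2,"yaw": 0,"fingers": 0},
    {"tx": 0,"ty": 0,"tz": -2,"yaw": 0,"fingers": 0},
    {"tx": 0,"ty": 0,"tz": -2,"yaw": 0,"fingers": 0},
    {"tx": 0,"ty": 0,"tz": -0.7,"yaw": 0,"fingers": 0},
    {"tx": 0,"ty": 0,"tz": -0.4,"yaw": 0,"fingers": 0},
    {"tx": 0,"ty": 0,"tz": 0,"yaw": 0,"fingers": 0},
    {"tx": 0,"ty": 0,"tz": 0,"yaw": 0,"fingers": 0}
  ],
  "force": 20
}}

```text
time: 26.98
ee_pos: [649.2, -77.3, 59.3]
orientation: [[0.159, 0.987, 0.002], [0.987, -0.159, -0.0], [0.0, 0.002, -1.0]]
force: [-0.3, 0.4, -0.6]
gripper_width: 39.0
```

Flush would be a TCP of 57.6. Lower 1 mm, release, rise and back off.

>>> {"method": "drive_tool", "body": {
  "plan": [
    {"tx": 0,"ty": 0,"tz": -0.1,"yaw": 0,"fingers": 0},
    {"tx": 0,"ty": 0,"tz": 0,"yaw": 0,"fingers": 0},
    {"tx": 0,"ty": 0,"tz": 0,"yaw": 0,"fingers": 1},
    {"tx": 0,"ty": 0,"tz": 0,"yaw": 0,"fingers": 1},
    {"tx": 0,"ty": 0,"tz": 0,"yaw": 0,"fingers": 1},
    {"tx": 0,"ty": 0,"tz": 0,"yaw": 0,"fingers": 1},
    {"tx": 0,"ty": 0,"tz": 2,"yaw": 0,"fingers": 1},
    {"tx": 0,"ty": 0,"tz": 3,"yaw": 0,"fingers": 1},
    {"tx": 0,"ty": 0,"tz": 3,"yaw": 0,"fingers": 1},
    {"tx": -2,"ty": 0,"tz": 2,"yaw": 0,"fingers": 1},
    {"tx": -3,"ty": 0,"tz": 2,"yaw": 0,"fingers": 1},
    {"tx": -3,"ty": 0,"tz": 1,"yaw": 0,"fingers": 1},
    {"tx": -3,"ty": 0,"tz": 0,"yaw": 0,"fingers": 1},
    {"tx": -3,"ty": 0,"tz": 0,"yaw": 0,"fingers": 1},
    {"tx": -2,"ty": 0,"tz": 0,"yaw": 0,"fingers": 1},
    {"tx": 0,"ty": 0,"tz": 0,"yaw": 0,"fingers": 1},
    {"tx": 0,"ty": 0,"tz": 0,"yaw": 0,"fingers": 1}
  ],
  "force": 20
}}

```text
time: 29.1
ee_pos: [490.0, -77.2, 188.6]
orientation: [[0.159, 0.987, 0.002], [0.987, -0.159, -0.0], [0.0, 0.002, -1.0]]
force: [0.0, 0.4, 0.3]
gripper_width: 86.7
```

Run:
```python
from h import *
from scipy.optimize import least_squares
q=cap('side','s8'); im=cv2.imread('pics/s8.png'); cv2.imwrite('pics/s8_c.png',cv2.resize(im[110:310,310:460],None,fx=3,fy=3))
for cam in(q,cap('top','t8')):
  C,u,v=cloud(cam)
  for D,(x,y) in {20:(623.7,-228),30:(636,-151.7),40:(648.5,-74.7),50:(661,2.3),60:(673.2,79.3),70:(685.2,156.4)}.items():
    m=(np.hypot(C[:,0]-x,C[:,1]-y)<D/2+8)&(abs(C[:,2]-93)<5)
    X=C[m]
    if len(X)>6:
        g=least_squares(lambda c:np.hypot(X[:,0]-c[0],X[:,1]-c[1])-(D/2-1.5),[x,y],loss='soft_l1')
        print(D,len(X),'off peg',(g.x-[x,y]).round(1),'z',np.percentile(X[:,2],[50,95]).round(1))
```

```text
20 57 off peg [-1.5 -0. ] z [91.7 94.1]
30 76 off peg [-0.6 -0.6] z [92.  94.8]
40 97 off peg [-0.4 -2.5] z [91.1 94.3]
50 76 off peg [-0.4  0.3] z [91.5 94.2]
70 26 off peg [-0.7  0.3] z [92. 94.]
20 31 off peg [1.2 1.4] z [92.6 95.6]
30 45 off peg [1.  0.5] z [93.  96.1]
40 67 off peg [ 1.  -2.8] z [92.8 96.5]
50 91 off peg [ 1.4 -0.2] z [92.4 96. ]
60 112 off peg [ 0.5 -1.2] z [92.5 95.6]
70 139 off peg [0.3 0.3] z [92.5 95.5]
```

View pics/s8_c.png

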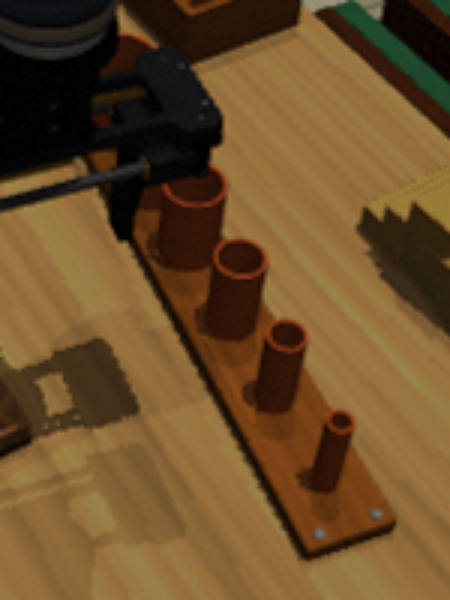

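View pics/t8.png

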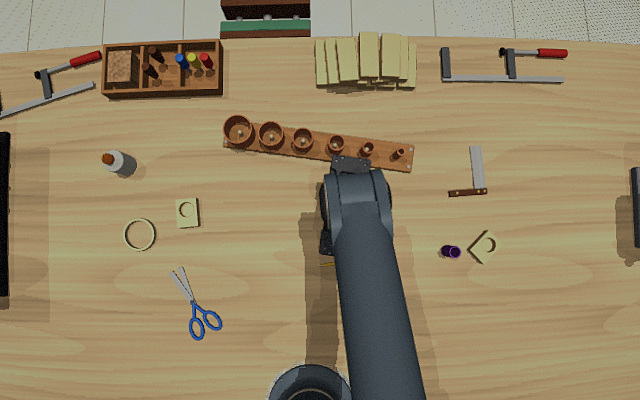

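The top view shows all six in order from (238,130), the 70, to (398,154), the 20. All are upright with rims at about 93 mm, and the arm is clear of them. Handing in.

```bash
python3 -c "
from h import *
print(workorder.sign_off()); print(env.observe()['time'])"
```

```text
the job is handed in; nothing more can be done
None
the job is handed in; nothing more can be done
```

The four loose sleeves (30, 40, 50 and 60 mm) are on the four empty pegs, so the rack now runs 20-30-40-50-60-70. I left the two end sleeves and the purple look-alike alone, and handed in at about 29 s of the 93 s allowed.

- **Final checks:** both cameras show the sleeves upright, with their rims at about 93 mm (18 mm board plus 75 mm sleeve). Centres are within 3 mm of the pegs; the 40 mm sleeve is the furthest off, about 2.5–3 mm, well inside its play on the peg. The gripper was open and clear of the rack.
- **Gaps in those checks:** the arm hid the 60 mm sleeve from the side camera in the last picture. The top camera and the earlier side picture both show it standing on its peg.
- **Other points:** one early move call was refused as invalid input and moved nothing. The wrist force shown after each move never passed about 5 N.

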